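# Wedge the docking station's sprung catch and take out the gas detector

### The job

The yellow gas detector is due for service, but its docking station's blue sprung catch snaps shut as soon as it is let go. Jam the green plastic stopper, small end first, into the notch between the blue thumb tab and the grey rib so that the catch stays back by itself, then lift the detector out without pulling it against the catch and lay it flat, face up, in the empty bay of the white tray without dropping it. Leave the stopper wedged in place with the catch held back for the replacement, and do not shift the bottle, the jar, the can or the orange detector.

Things in the scene. Friction and masses are not known exactly. Their poses are not given: they have to be found in the camera images.
- cradle: Sloping deck of the grey docking station (fixed; yaw varies; 154 mm deep, 110 wide, 20 high at the robot's side, 109 at the back). Origin: middle of the detector's pocket on the deck's surface, 53 mm above the bench. Axes: x up the slope (30 deg above level, away from the robot), y left, z square to the deck (leaning 30 deg to the robot). 'Deck' numbers below are mm in this frame.
- pocket (a point): The pocket's centre on the deck (same point and axes as the cradle). Round it, deck mm: black lower stop x -65 to -57, 20 high; four black corner guides 11 high beside the detector, |y| 30 to 38, x -58 to -38 and 36 to 56; between them its sides are free for fingers. Black catch housing x 57 to 112, |y| under 22, top at z 29, with the rib, notch and tab on it.
- catch (a joint): Blue sliding catch, travel in m along deck x: 0 shut, its nose (z 21 to 28, 18 wide) reaching 6 mm over the detector's lip; 0.018 fully back; from 0.0078 the detector is free. A spring shuts it: 2 N when shut, 4 N fully back. Pushing its thumb tab up the slope moves it back; let go, it snaps shut.
- tab_top (a point): Middle of the top edge of the catch's blue thumb tab, deck x 89 + travel, z 54. The tab is 20 mm wide and 4 thick; its face to the notch is at deck x 78 + travel, upright from z 29 to 37, then leaning back 30 deg to the top.
- notch (a point): Floor of the notch between grey rib and tab: deck x 77, y 0, z 29 (axes as the cradle). The rib is 20 mm wide, its notch face at x 66 up to z 39, then leaning back to x 61 at z 52. Catch shut, the notch is 12 mm wide at the floor, about 26 at the top. Here the centre of the stopper's small end sits when wedged fully down; the catch is then about 0.0095 back and spring and friction keep it there.
- stopper_mid (a point): Green plastic joint stopper standing on the bench on its small end, 22 g, 49 mm high: tapered plug 21 mm across at the small end, 24 mm at its top, 29 mm long; above it a plain round grip head 26 mm across, 20 mm high. Point: its centre, 24.5 mm above the small end (the head's middle is 14.5 mm higher); z along its axis to the head.
- detector_mid (a point): Yellow gas detector in the dock, 112 (x) x 58 (y) x 32 mm (z), 190 to 310 g; face with display to its +z; its +x end, uppermost in the dock, has the lip (12 mm long, 20 mm high) that the catch holds. Point: its centre, 16 mm above its underside. Docked, its axes lie as the cradle's; it comes out along the cradle's z.
- bay (a point): Floor centre of the empty bay of the white tray, 4 mm above the bench. Tray fixed, 256 x 166 mm, rim and divider 28 mm high, walls 4 mm; two bays, each 122 mm (this point's x) by 158 mm (y) inside; x points to the taken bay, 126 mm on; z up. The detector fits with its length along y, either way round.
- detector2_mid (a point): Orange detector of the same size, lying in the tray's other bay, to be left alone. Point: its centre, 16 mm above its underside.
- amber_mid (a point): Amber glass bottle, 58 mm diameter, 135 mm high, standing on the bench, to be left alone. Point: its centre.
- jar_mid (a point): White jar with red cap, 66 mm diameter, 100 mm high, standing on the bench, to be left alone. Point: its centre.
- can_mid (a point): Brown cardboard can, 62 mm diameter, 85 mm high, standing on the bench, to be left alone. Point: its centre.
Not all that is in view belongs to the job. What is meant by the part that bears stopper_mid is not pink, and is the smaller of those in its own colour. Leave any turquoise look-alike of the part that bears detector_mid alone.

How it is judged (in metres and radians):
On the way, in this order (a step that is already met when the one before it is completed fails the run):
1. the stopper is wedged in the notch and holds the catch back by itself, the robot touching neither, with the detector still in its pocket (distance between stopper_mid and notch below 0.036 m and value of joint catch above 0.0078 m and contact force between the fingers and stopper below 0.1 N and contact force between each of the arm, the fingers and catch below 0.1 N and distance between detector_mid and cradle below 0.025 m), for 0.3 s.
2. the detector has been lifted out of its pocket, the catch still held back by the stopper (distance between stopper_mid and notch below 0.036 m and value of joint catch above 0.0078 m and z of detector_mid in the frame of cradle above 0.05 m), for 0.05 s.
At the end, for the whole second after the job is handed in: Detector flat (within 0.1 rad), face up, at rest on the empty bay's floor (centre within 34 mm in x, 26 mm in y of the bay's); stopper still in the notch (its centre within 36 mm of the notch floor), holding the catch 7.8 mm or more back; robot touching nothing (distance between stopper_mid and notch below 0.036 m and value of joint catch above 0.0078 m and x of detector_mid in the frame of bay between -0.034 and 0.034 m and y of detector_mid in the frame of bay between -0.026 and 0.026 m and z of detector_mid in the frame of bay below 0.02 m and angle between detector_mid's own z axis and vertical below 0.1 rad and linear speed of each of detector, stopper below 0.02 m/s).
It fails at once if the bottle, jar, can or orange detector is shifted by more than 20 mm (distance of any of detector2_mid, amber_mid, jar_mid, can_mid from where it was at the start of the episode above 0.02 m).
It fails at once if the detector is pulled against the catch with more than 8 N (contact force between detector and catch above 8 N).
It fails at once if the detector is dropped (falls free of the fingers faster than 0.7 m/s, about 25 mm) (linear speed of detector above 0.7 m/s and contact force between the fingers and detector below 0.1 N).
It also fails if it takes over 56 s, if anything falls off the work surface, if the arm or the gripper's body presses on something with over 40 N, if the wrist force passes 120 N, or if a joint passes its speed limit or range.

### The arm

A 6-joint arm with a two-finger parallel gripper is mounted at the origin on the work surface. World frame = base frame: x ahead of the robot, y to its left, z up, the work surface at z = 0. Lengths are in m, angles in degrees, forces in N, time in s.
With the tool pointing down it reaches from about 0.3 to 0.875 m from the base axis. Payload 6.4 kg.
Tool frame: the origin (TCP) lies at the very end of the fingers, on their centre line; the grasp point (between the pads) lies 19 mm behind it; z points along the fingers, y is the line along which they close (so a half turn about z gives the same grasp; the last joint's range is limited). The gripper opens to 88 mm and grips with 3 to 60 N. Pads are 18 mm wide; open, the fingers measure 123 mm over their backs; the gripper's body (75 mm by 187 mm) begins 45 mm behind the grasp point.
Start: joints at [63.065, 10.359, 92.074, -0, 77.567, -11.82], TCP at [0.15, 0.555, 0.239] pointing down, gripper open.
Joint ranges: [-171.53, 171.53], [-51.25, 118.39], [17.06, 147.69], [-65.23, 245.23], [0, 150.52], [-178.68, 178.68]. Speed limits (degrees/s): [147.25, 147.25, 172.46, 180, 180, 180].

### API

Orientations are given as [roll, pitch, yaw] about the fixed x, y, z axes, in that order (R = Rz(yaw) Ry(pitch) Rx(roll)).
In Python, from plant import arm, eoat, inverse_kinematics, optics, workorder gives the robot as it stands. Calls block until the motion is done:
- arm.move_to(position, orientation): joint-space move of the TCP to a pose.
- arm.move_linear(position, ori=None, feed=0.15, contact_N=None): straight line of the TCP; ori=None keeps the orientation; feed is the mean speed in m/s. With contact_N (N) it stops when the force on the tool has changed by that much, and returns True; else False.
- arm.move_joints(angles): joint-space move.
- eoat.gripper_to(opening, grip_force=None): finger opening in m; grip_force is the grip in N (None keeps the last); returns when the fingers have stopped.
- arm.dwell(seconds).
- inverse_kinematics(position, orientation): joint angles nearest the present ones, or None.
- arm.sense(): the state.
- optics.capture(name): name is "scene" or "top"; returns (picture, depth): 420x560x3 uint8, red, green, blue; 420x560 float32, m along the optical axis (not along the pixel's ray), 0 where there is no reading.
- optics.camera_model(name): a dict with "vertical_fov" (degrees; the focal length in pixels is half the picture's height over the tangent of half this angle, whatever the lens; pixels are square), "cx", "cy" (the principal point, pixels), "pose" (4x4, takes a point from camera to world coordinates). Camera axes: x right, y down, z forward; pixel columns grow to the right and rows downward; lengths in m; the calibration is good to about 2 mm. A picture is of the moment at which its call begins. camera_model takes no time and is no camera call.
A pose or a line that the arm cannot do raises arm.IKError and nothing moves.
- workorder.sign_off(): hands the job in; it is judged then, once.
The state is a dict: "clock": time; "joint_positions": joint angles; "qd": joint speeds; "joint_torque": joint torques, N m; "position": TCP position; "ee_rot": TCP orientation; "force": force on the tool from outside, world axes, zero at the start; "torque": the same for the moment, N m; "grip_width": finger opening in m; "gripper_force": force on a finger pad.
Only numpy, scipy, OpenCV 4.12 (cv2) and the standard library are available. Lean on these libraries where they do the work, as an engineer would, in place of code of your own. Each camera call takes 0.05 s, during which the arm holds its last target. There are 200 camera calls.

## Working session

There is one attempt and no reset: what is moved stays moved. The work goes in short steps, each a Python script; the robot and the scene stay as the last script left them, time stands still between calls to the robot, and variables do not carry over. Pictures are saved under pics/ and viewed, at most 10 in all, crops included, and the job is handed in when it is done.

```bash
ls; mkdir -p pics
python3 - <<'E'
from plant import optics,arm
import cv2,numpy as np
for n in("scene","top"):
    p,d=optics.capture(n); cv2.imwrite(f"pics/{n}0.png",p[:,:,::-1]); np.savez(f"{n}0.npz",p=p,d=d)
    m=optics.camera_model(n); print(n,m, (d>0).mean())
print(arm.sense())
E
```

```text
pics
scene {'vertical_fov': 43.32918959672215, 'cx': 271.19012888402267, 'cy': 206.59066147817177, 'pose': array([[ 0.61318906,  0.43587522, -0.65879586,  1.58380883],
       [ 0.78988354, -0.34795465,  0.50498668, -0.84909414],
       [-0.0091199 , -0.83002431, -0.55765264,  1.01890794],
       [ 0.        ,  0.        ,  0.        ,  1.        ]])} 0.9960246598639456
top {'vertical_fov': 46.88228294160585, 'cx': 281.21676504773035, 'cy': 209.0730087401956, 'pose': array([[-9.89846907e-03, -9.93059143e-01,  1.17198800e-01,
         3.89122634e-01],
       [-9.99950913e-01,  9.88171482e-03, -7.24034077e-04,
        -2.64323485e-02],
       [-4.39116462e-04, -1.17200214e-01, -9.93108210e-01,
         1.40636864e+00],
       [ 0.00000000e+00,  0.00000000e+00,  0.00000000e+00,
         1.00000000e+00]])} 0.9959906462585034
{'clock': 0.1, 'joint_positions': array([ 6.30642867e+01,  1.03991706e+01,  9.21260709e+01, -6.65763941e-04,
        7.75668751e+01, -1.18207121e+01]), 'qd': array([-0.15575853,  0.00080545, -0.13730326,  0.01011645,  0.00109518,
       -0.09067194]), 'joint_torque': array([ 4.74094304e-04, -4.34810793e+01, -3.42699087e+01,  7.05354474e-02,
        3.38429853e-02, -4.94001631e-05]), 'position': array([0.14970341, 0.55466806, 0.23788396]), 'ee_rot': array([-1.79909704e+02, -1.82339428e-02,  1.64885128e+02]), 'force': array([-0.48002869, -0.04642457,  0.2114791 ]), 'torque': array([-0.03113132, -0.01969054,  0.01439625]), 'gripper_force': 0.0, 'grip_width': 0.08818252304958199}
```

View pics/scene0.png

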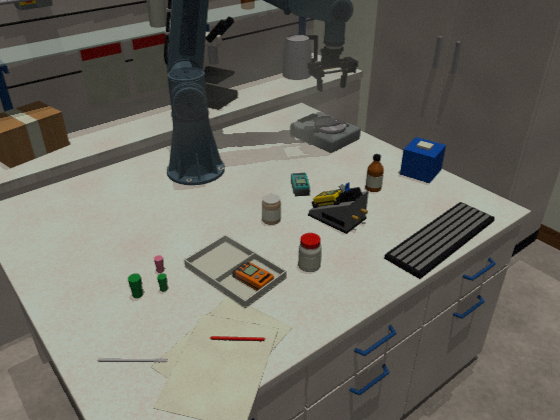

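View pics/top0.png

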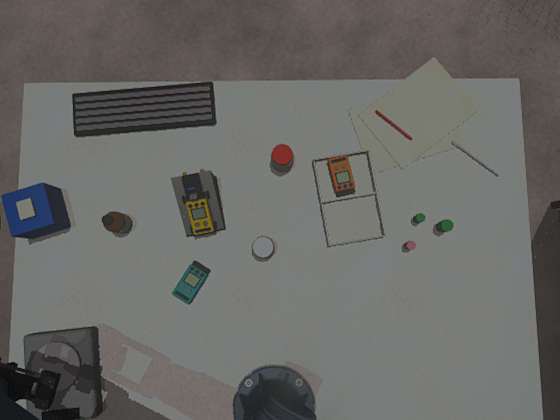

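The top view shows green stoppers at (419,218) and (445,226), a pink one at (410,245), the yellow detector in the dock at (200,213), a turquoise look-alike at (191,282), and the tray at (348,198) with its empty bay at (352,220). The green piece at (419,218) looks like the smaller of the two. I'll measure both and confirm it in a crop.

```bash
cat > h.py <<'E'
import numpy as np,cv2
from plant import optics
def K(n,shape=(420,560)):
    m=optics.camera_model(n); return 210/np.tan(np.radians(m["vertical_fov"]/2)),m["cx"],m["cy"],m["pose"]
def ray(n,u,v):
    f,cx,cy,T=K(n); d=np.stack([(np.asarray(u,float)-cx)/f,(np.asarray(v,float)-cy)/f,np.ones(np.shape(u))],-1)
    return T[:3,3],d@T[:3,:3].T
def onz(n,u,v,z):
    o,d=ray(n,u,v); return o+d*((z-o[2])/d[...,2])[...,None]
def pts(n,mask,dep):
    v,u=np.nonzero(mask&(dep>0)); o,d=ray(n,u,v); return o+d*dep[v,u][:,None]
def proj(n,P):
    f,cx,cy,T=K(n); c=(np.asarray(P)-T[:3,3])@T[:3,:3]; return np.stack([f*c[...,0]/c[...,2]+cx,f*c[...,1]/c[...,2]+cy],-1)
def blobs(p,lo,hi,amin=15):
    h=cv2.cvtColor(p,cv2.COLOR_RGB2HSV); m=cv2.inRange(h,np.array(lo),np.array(hi))
    n,l,s,c=cv2.connectedComponentsWithStats(m)
    return [(l==i,s[i],c[i]) for i in range(1,n) if s[i,4]>=amin]
E
cat > m.py <<'E'
from h import *
C={"green":((50,120,30),(80,255,255)),"yellow":((22,150,60),(34,255,255)),"orange":((5,180,100),(16,255,255)),"pink":((150,70,60),(175,255,255)),"blue":((100,150,40),(125,255,255)),"teal":((80,100,40),(96,255,255))}
for n in("scene","top"):
    z=np.load(n+"0.npz");p,d=z["p"],z["d"]
    for c,(lo,hi) in C.items():
        for m,s,ce in blobs(p,lo,hi):
            P=pts(n,m,d)
            print(n,c,s,ce.round(1),"med",np.median(P,0).round(3),"5-95",np.percentile(P,5,0).round(3),np.percentile(P,95,0).round(3))
p=np.load("top0.npz")["p"]; q=np.load("scene0.npz")["p"]
a=cv2.resize(p[200:260,395:465],(420,360),interpolation=3); b=cv2.resize(q[245:305,115:185],(420,360),interpolation=3)
c=cv2.resize(p[165:245,165:235],(350,400),interpolation=3);e=cv2.resize(q[170:235,300:400],(615,400),interpolation=3)
o=np.zeros((600,800,3),np.uint8)
a=cv2.resize(a,(400,280));b=cv2.resize(b,(400,280));c=cv2.resize(c,(280,320));e=cv2.resize(e,(492,320))
o[:280,:400]=a;o[:280,400:]=b;o[280:,:280]=c;o[280:,300:792]=e
o=np.clip(o*1.5,0,255).astype(np.uint8)
cv2.imwrite("pics/crop1.png",o[:,:,::-1])
E
python3 m.py
```

```text
scene green [128 274  14  24 244] [135.2 285. ] med [ 0.509 -0.491  0.053] 5-95 [ 0.488 -0.502  0.01 ] [ 0.516 -0.477  0.068]
scene green [158 274   9  17 120] [162.1 281.7] med [ 0.53  -0.423  0.04 ] 5-95 [ 0.516 -0.43   0.008] [ 0.535 -0.412  0.051]
scene yellow [20  0 16  5 30] [26.8  2.4] med [-0.715 -0.288  0.537] 5-95 [-0.725 -0.307  0.532] [-0.702 -0.251  0.542]
scene yellow [314 190  27  14 170] [326.7 196.8] med [0.543 0.176 0.079] 5-95 [0.499 0.165 0.051] [0.575 0.203 0.101]
scene yellow [319 202  15   4  23] [326.1 203.3] med [0.545 0.174 0.058] 5-95 [0.52  0.167 0.041] [0.568 0.181 0.073]
scene orange [236 263  37  23 246] [256. 276.] med [ 0.674 -0.209  0.037] 5-95 [ 0.623 -0.233  0.032] [ 0.704 -0.173  0.041]
scene pink [154 256  10  17 110] [158.8 263.2] med [ 0.453 -0.393  0.04 ] 5-95 [ 0.438 -0.4    0.009] [ 0.458 -0.382  0.052]
scene blue [ 400  137   46   46 1363] [421.9 160.4] med [0.576 0.614 0.077] 5-95 [0.511 0.589 0.012] [0.619 0.705 0.114]
scene blue [345 183   5   9  26] [346.8 187.3] med [0.598 0.21  0.128] 5-95 [0.594 0.202 0.119] [0.603 0.219 0.146]
scene
[... 753 characters left out ...]
  11  11  91] [446.8 224.7] med [ 0.499 -0.487  0.065] 5-95 [ 0.487 -0.498  0.06 ] [ 0.512 -0.474  0.07 ]
top yellow [186 199  28  36 367] [200. 217.] med [0.521 0.196 0.075] 5-95 [0.486 0.17  0.055] [0.568 0.227 0.1  ]
top orange [329 155  24  31 142] [339.5 167.5] med [ 0.671 -0.195  0.035] 5-95 [ 0.63  -0.227  0.03 ] [ 0.702 -0.169  0.041]
top pink [407 241   9   9  62] [410.6 244.9] med [ 0.445 -0.388  0.049] 5-95 [ 0.436 -0.398  0.044] [ 0.456 -0.379  0.052]
top blue [   2  183   51   53 1454] [ 27.3 209.3] med [0.547 0.655 0.109] 5-95 [0.494 0.604 0.105] [0.604 0.713 0.114]
top teal [173 265  34  39 360] [188.6 285.1] med [0.334 0.236 0.031] 5-95 [0.3   0.197 0.027] [0.384 0.27  0.036]
```

View pics/crop1.png

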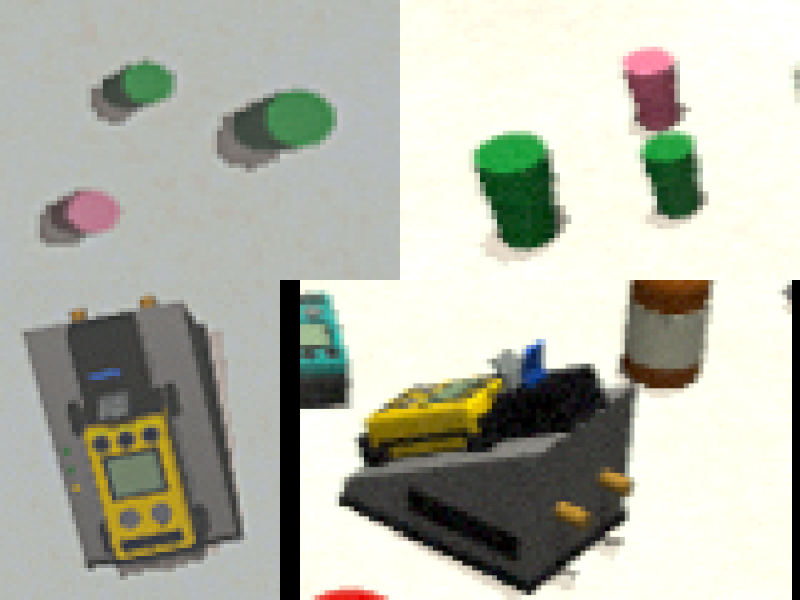

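The enlarged crop confirms it. The green stopper at top (419,218) / scene (162,282) is 49 mm high, and the other green one is about 66 mm high, so the smaller green one is the target. The yellow detector is docked at top (200,217), with the blue tab and grey rib above it. Next I'll measure the dock and tray.

```bash
cat > m2.py <<'E'
from h import *
z=np.load("top0.npz");p,d=z["p"],z["d"]; q=np.load("scene0.npz")
u=lambda a:a/np.linalg.norm(a)
# stopper
for n,pp in(("top",p),("scene",q["p"])):
    for m,s,c in blobs(pp,(50,120,30),(80,255,255)):
        if n=="top": print("stopper top",onz(n,*c,.049).round(4))
# dock footprint
box=np.zeros(d.shape,bool); box[150:250,155:240]=1
P=pts("top",box,d); P=P[P[:,2]>.012]
# plane of yellow face
m=max(blobs(p,(22,150,60),(34,255,255)),key=lambda b:b[1][4])[0]
Y=pts("top",m,d); c=Y.mean(0); n=np.linalg.svd(Y-c)[2][2]; n*=np.sign(n[2]); print("face n",n.round(3),"tilt",np.degrees(np.arccos(n[2])),"yaw",np.degrees(np.arctan2(-n[1],-n[0])))
r=cv2.minAreaRect((P[:,:2]*1000).astype(np.float32)); print("dock rect",r, cv2.boxPoints(r).round(0).tolist())
def fit(psi):
    e=np.array([np.cos(psi),np.sin(psi)]);f=np.array([-e[1],e[0]]); return P[:,:2]@e,P[:,:2]@f
for dg in range(-20,31,4)if 0 else []: pass
# yellow face rect on its plane
for psi in [np.arctan2(-n[1],-n[0])]:
  for k in range(6):
    e=np.array([np.cos(psi),np.sin(psi),0]); zz=np.array([0,0,1.])
    X=np.cos(np.pi/6)*e+.5*zz; N=-.5*e+np.cos(np.pi/6)*zz; Yd=np.cross(N,X)
    v,uu=np.nonzero(m); o,dr=ray("top",uu,v)
    # plane N.(x-x0)=0 with face: deck plane passes horizontally: use median face point
    x0=np.median(Y,0); t=((x0-o)@N)/(dr@N); Q=o+dr*t[:,None]
    A=np.c_[(Q-x0)@X,(Q-x0)@Yd]*1000; rr=cv2.minAreaRect(A.astype(np.float32)); a=rr[2]; a=a-90 if a>45 else a
    psi+=np.radians(a)*.9
  C=x0+X*rr[0][0]/1000+Yd*rr[0][1]/1000
  print("yellow rect",rr[1],a,"yaw",np.degrees(psi),"face centre",C.round(4))
# tray: white-ish contour
g=d.copy(); box=np.zeros(d.shape,bool); box[140:255,300:395]=1
T=pts("top",box,d); W=T[(T[:,2]>.018)&(T[:,2]<.034)]; 
r=cv2.minAreaRect((W[:,:2]*1000).astype(np.float32)); print("tray",r,cv2.boxPoints(r).round(0).tolist(),len(W))
np.savez("cl.npz",P=P,T=T)
for nm,b in(("top",(slice(170,200),slice(180,215))),("scene",(slice(180,196),slice(335,356)))):
    I=np.load(nm+"0.npz")["p"]; 
    mm=np.zeros(d.shape,bool); mm[b]=1; h=cv2.cvtColor(I,cv2.COLOR_RGB2HSV); mk=cv2.inRange(h,(100,120,40),(128,255,255))>0
    v,w=np.nonzero(mk&mm); print(nm,"tab px",len(v),w.min(),w.max(),v.min(),v.max(),w.mean(),v.mean(), np.median(pts(nm,mk&mm,np.load(nm+"0.npz")["d"]),0).round(4))
E
python3 m2.py
```

```text
stopper top [ 0.5219 -0.4186  0.049 ]
stopper top [ 0.5003 -0.4923  0.049 ]
face n [-0.471 -0.087  0.878] tilt 28.599731438598546 yaw 10.452582670586235
dock rect ((570.5267333984375, 205.65420532226562), (183.12271118164062, 113.32324981689453), 10.099329948425293) [[470.0, 245.0], [490.0, 134.0], [671.0, 166.0], [651.0, 277.0]]
yellow rect (100.94222259521484, 56.10447311401367) 9.494765981798992e-05 yaw 10.661237188652994 face centre [0.5275 0.1976 0.0793]
tray ((584.8482666015625, -222.2117919921875), (256.8674011230469, 167.29684448242188), 9.158163070678711) [[445.0, -160.0], [471.0, -325.0], [725.0, -284.0], [698.0, -119.0]] 893
top tab px 13 188 194 187 189 191.0 188.0 [0.5966 0.2124 0.1415]
scene tab px 31 345 349 183 191 346.8709677419355 187.29032258064515 [0.5972 0.2109 0.1288]
```

Dock yaw is about 10.5° and the pocket is about (0.548, 0.202, 0.053). The detector face, the tab and the footprint agree to about 2 mm. Tray yaw is 9.2°, and the bay is about (0.5226, -0.232). Next: check IK, then grasp the stopper.

```bash
cat > g.py <<'E'
import numpy as np
from scipy.spatial.transform import Rotation as Ro
from plant import arm,eoat,inverse_kinematics,optics,workorder
psi=np.radians(10.5); O=np.array([.548,.2018,.053])
e=np.array([np.cos(psi),np.sin(psi),0]);k=np.array([0,0,1.])
X=np.cos(np.pi/6)*e+.5*k;N=-.5*e+np.cos(np.pi/6)*k;Y=np.cross(N,X)
deck=lambda x,y,z:O+(x*X+y*Y+z*N)/1000
def ori(y,z): return Ro.from_matrix(np.c_[np.cross(y,z),y,z]).as_euler("xyz",degrees=True)
odeck=lambda s=1:ori(s*Y,-N)
def down(a):  # closing direction at angle a (deg)
    a=np.radians(a); return ori(np.array([np.cos(a),np.sin(a),0]),-k)
S=np.array([.522,-.4186]); B=np.array([.5226,-.2322]); bx=9.16
E
python3 - <<'E'
from g import *
for s in(1,-1): print(s,[np.round(inverse_kinematics(deck(*q),odeck(s)),0) if inverse_kinematics(deck(*q),odeck(s)) is not None else None for q in((78,0,110),(78,0,52),(0,0,3),(0,0,100))])
for a in(-80,10,100,190): print(a,inverse_kinematics([*S,.024],down(a)),inverse_kinematics([*S,.15],down(a)))
for a in(bx,bx+180): print(a,inverse_kinematics([*B,.007],down(a)))
E
```

```text
1 [array([  8.,  -0., 115.,   2.,  35., -94.]), array([  8.,   8., 113.,   2.,  29., -94.]), array([  8.,  13., 120.,   5.,  17., -97.]), array([  7.,  -4., 125.,   3.,  29., -95.])]
-1 [array([  8.,  -0., 115.,   2.,  35.,  86.]), array([  8.,   8., 113.,   2.,  29.,  86.]), array([  8.,  13., 120.,   5.,  17.,  83.]), array([  7.,  -4., 125.,   3.,  29.,  85.])]
-80 [-4.88666980e+01  3.59207317e+01  8.42926773e+01 -2.54444375e-14
  5.97865910e+01  3.11333020e+01] [-4.88666980e+01  2.67568780e+01  8.16028001e+01 -2.54444375e-14
  7.16403218e+01  3.11333020e+01]
10 [-48.86669799  35.92073169  84.29267733   0.          59.78659098
 -58.86669799] [-48.86669799  26.75687805  81.60280015   0.          71.6403218
 -58.86669799]
100 [-4.88666980e+01  3.59207317e+01  8.42926773e+01 -2.54444375e-14
  5.97865910e+01 -1.48866698e+02] [-4.88666980e+01  2.67568780e+01  8.16028001e+01 -2.54444375e-14
  7.16403218e+01 -1.48866698e+02]
190 [-4.88666980e+01  3.59207317e+01  8.42926773e+01 -2.54444375e-14
  5.97865910e+01  1.21133302e+02] [-4.88666980e+01  2.67568780e+01  8.16028001e+01 -2.54444375e-14
  7.16403218e+01  1.21133302e+02]
9.16 [-35.84403707  27.86777416  99.83660098   0.          52.29562486
 -45.00403707]
189.16 [-3.58440371e+01  2.78677742e+01  9.98366010e+01 -2.54444375e-14
  5.22956249e+01  1.34995963e+02]
```

Run:
```python
from g import *
from h import *
import threading
eoat.gripper_to(.05)
arm.move_to([*S,.16],down(-80)); arm.move_linear([*S,.026],feed=.12)
eoat.gripper_to(.02,4); print("centre1",arm.sense()["grip_width"]); eoat.gripper_to(.05)
arm.move_linear([*S,.065],feed=.12); arm.move_to([*S,.065],down(10)); arm.move_linear([*S,.024],feed=.12)
eoat.gripper_to(.02,35); s=arm.sense(); print(s["grip_width"],s["gripper_force"],s["position"],s["clock"])
arm.move_linear([*S,.25],feed=.25)
arm.move_to(deck(78,0,170),odeck())
s=arm.sense(); print(s["position"],deck(78,0,170),s["grip_width"],s["clock"])
for n in("scene","top"):
    p,d=optics.capture(n); np.savez(n+"1.npz",p=p,d=d)
    if n=="scene": a=p[120:220,290:400]
    else: b=p[150:250,150:260]
o=np.hstack([cv2.resize(x,(400,364),interpolation=3) for x in(a,b)]); cv2.imwrite("pics/c2.png",np.clip(o*1.5,0,255).astype(np.uint8)[:,:,::-1])
```

```text
centre1 0.02521926618103179
0.023968787371939117 34.994021505117416 [ 0.52236399 -0.4190018   0.02471986] 9.6333
[0.53146854 0.19798142 0.23942427] [0.53084218 0.19861999 0.23922432] 0.024046098249159317 12.8833
```

View pics/c2.png

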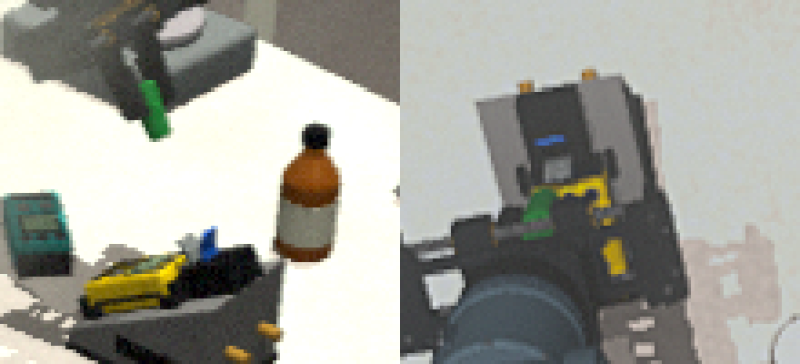

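The stopper is held straight, pointing square to the deck (scene crop, near (155,110)). I'll check the grip against predicted pixels and go down to just above the notch.

Run:
```python
from g import *
from h import *
z=np.load("scene1.npz")
for n,reg in(("scene",None),("top",None)):
    z=np.load(n+"1.npz")
    for m,s,c in blobs(z["p"],(50,100,30),(82,255,255)):
        P=pts(n,m,z["d"]); D=(P-O)@np.c_[X,Y,N]*1000
        if abs(D[:,0].mean()-78)<60: print(n,s,c.round(1),"deck 2-98%",np.percentile(D,2,0).round(1),np.percentile(D,98,0).round(1))
T=arm.sense(); print("tcp deck",(T["position"]-O)@np.c_[X,Y,N]*1000)
arm.move_linear(deck(77.5,0,53+29),feed=.15)
T=arm.sense(); print("tcp deck",(T["position"]-O)@np.c_[X,Y,N]*1000,T["force"])
P=[]
for n in("scene","top"):
    p,d=optics.capture(n); np.savez(n+"2.npz",p=p,d=d)
    h=cv2.cvtColor(p,cv2.COLOR_RGB2HSV); mk=cv2.inRange(h,(50,100,30),(82,255,255))>0
    D=(pts(n,mk,d)-O)@np.c_[X,Y,N]*1000; D=D[np.abs(D-[78,0,80]).max(1)<50]; print(n,len(D),np.percentile(D,3,0).round(1),np.percentile(D,97,0).round(1))
    P.append(p[165:215,315:375] if n=="scene" else p[160:220,165:225])
o=np.hstack([cv2.resize(x,(400,400),interpolation=3) for x in P]); cv2.imwrite("pics/c3.png",np.clip(o*1.5,0,255).astype(np.uint8)[:,:,::-1])
```

```text
scene [328 142   8  16  81] [331.9 149.6] deck 2-98% [ 72.4 -14.1 151. ] [ 93.4   9.5 195.7]
top [184 202   8   9  44] [187.7 206.1] deck 2-98% [ 84.   -8.5 151.8] [ 90.    6.8 196.8]
tcp deck [ 78.44221299  -0.75809947 169.86980036]
tcp deck [77.78152839 -0.10617761 82.1854049 ] [-0.34844826  0.33482756 -0.86406576]
scene 79 [ 74.6 -13.   63. ] [ 91.1   8.3 108.5]
top 32 [74.7 -7.3 63.5] [ 89.8   7.7 109.8]
```

View pics/c3.png

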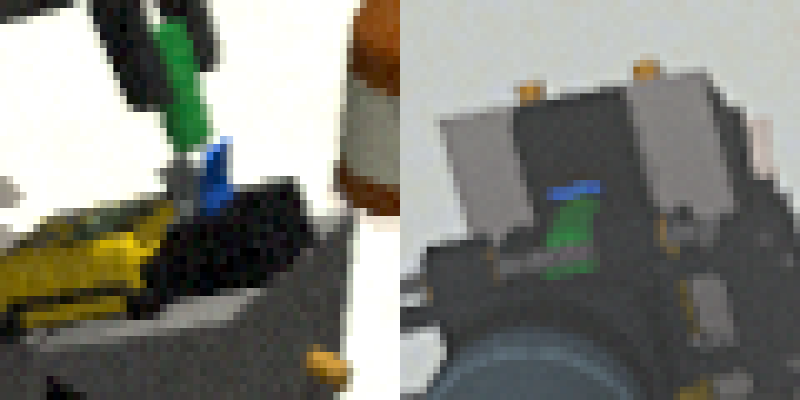

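The stopper's end is right above the gap between the grey rib (left crop, about (182,175)) and the blue tab (about (215,170)). Pressing in.

Run:
```python
from g import *
from h import *
D=lambda:((arm.sense()["position"]-O)@np.c_[X,Y,N]*1000).round(1)
r=arm.move_linear(deck(77.5,0,52),feed=.04,contact_N=28)
s=arm.sense(); print(r,D(),(s["force"]@np.c_[X,Y,N]).round(1),s["grip_width"],s["clock"])
for n in("scene",):
    p,d=optics.capture(n); np.savez(n+"3.npz",p=p,d=d)
    h=cv2.cvtColor(p,cv2.COLOR_RGB2HSV)
    for lo,hi in(((50,100,30),(82,255,255)),((100,120,40),(128,255,255))):
        mk=cv2.inRange(h,lo,hi)>0; Q=(pts(n,mk,d)-O)@np.c_[X,Y,N]*1000; Q=Q[np.abs(Q-[78,0,60]).max(1)<45]; print(len(Q),np.percentile(Q,[3,50,97],0).round(1).tolist())
mk=0;z=np.load("scene0.npz");h=cv2.cvtColor(z["p"],cv2.COLOR_RGB2HSV);mk=cv2.inRange(h,(100,120,40),(128,255,255))>0;Q=(pts("scene",mk,z["d"])-O)@np.c_[X,Y,N]*1000; Q=Q[np.abs(Q-[78,0,60]).max(1)<45]; print("tab shut",np.percentile(Q,[3,50,97],0).round(1).tolist())
```

```text
True [77.   0.4 53.8] [-0.8  0.7  9.3] 0.02368987087636733 14.5083
73 [[70.6, -13.2, 34.0], [85.4, -6.6, 60.8], [92.4, 6.4, 80.1]]
28 [[85.6, -9.6, 31.0], [92.5, -0.7, 41.5], [102.0, 7.6, 55.9]]
tab shut [[75.0, -10.6, 30.9], [83.3, -0.3, 41.8], [93.0, 10.2, 54.9]]
```

The tab has moved back about 9 mm and the stopper is down to within 1 mm of the floor. Releasing it and checking.

```bash
cat > chk.py <<'E'
from g import *
from h import *
def chk(tag):
    for n in("scene",):
        p,d=optics.capture(n); np.savez(n+tag+".npz",p=p,d=d); h=cv2.cvtColor(p,cv2.COLOR_RGB2HSV)
        for nm,lo,hi in(("green",(50,100,30),(82,255,255)),("tab",(100,120,40),(128,255,255))):
            mk=cv2.inRange(h,lo,hi)>0; Q=(pts(n,mk,d)-O)@np.c_[X,Y,N]*1000; Q=Q[np.abs(Q-[78,0,60]).max(1)<45]
            if len(Q): print(nm,len(Q),np.percentile(Q,[3,50,97],0).round(1).tolist())
    return p
E
python3 - <<'E'
from chk import *
eoat.gripper_to(.034); eoat.gripper_to(.05)
arm.move_linear(deck(77,0,120),feed=.2)
arm.move_to(deck(0,0,110),odeck())
eoat.gripper_to(.088)
p=chk("4"); t,_=optics.capture("top"); s=arm.sense(); print(s["clock"],s["force"])
o=np.hstack([cv2.resize(x,(400,400),interpolation=3) for x in(p[165:215,315:375],t[160:220,165:225])]); cv2.imwrite("pics/c4.png",np.clip(o*1.5,0,255).astype(np.uint8)[:,:,::-1])
E
```

```text
green 88 [[71.9, -14.7, 35.4], [81.7, -7.6, 61.3], [90.5, 2.3, 80.3]]
tab 26 [[89.0, -12.0, 32.5], [94.5, -2.7, 42.9], [103.7, 5.5, 55.5]]
17.05 [ 0.26673729  0.09948299 -0.03244422]
```

View pics/c4.png

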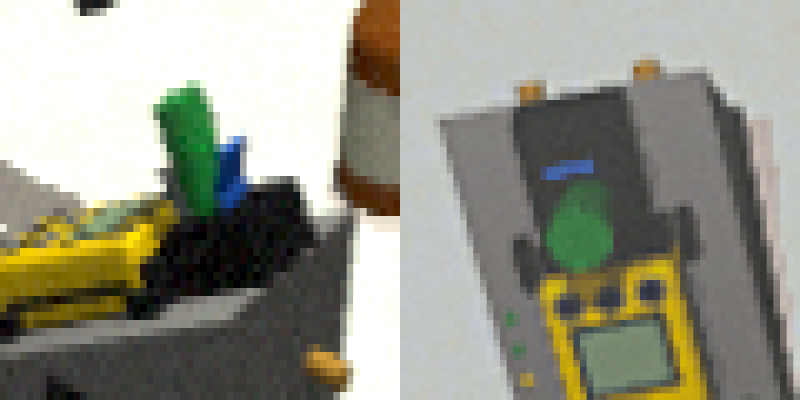

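The stopper stands wedged by itself between rib and tab, and the tab is back about 10 mm (right crop, tab at (568,170), stopper at (580,232)). Now lifting the detector.

Run:
```python
from chk import *
D=lambda:((arm.sense()["position"]-O)@np.c_[X,Y,N]*1000).round(1)
r=arm.move_linear(deck(-2,0,5),feed=.12,contact_N=10); print("contact",r,D())
if not r:
    eoat.gripper_to(.045,30); s=arm.sense(); print(s["grip_width"],s["gripper_force"],D(),s["force"])
    if s["grip_width"]>.052:
        arm.move_linear(deck(-2,0,20),feed=.05); print(arm.sense()["force"])
        arm.move_linear(deck(-2,0,110),feed=.12)
        s=arm.sense(); print(s["grip_width"],s["force"],s["clock"])
        p=chk("5"); cv2.imwrite("pics/c5.png",cv2.resize(p[90:240,260:420],(800,600),interpolation=3)[:,:,::-1])
```

```text
contact False [-1.7  0.   5.3]
0.057683555235642996 30.000986508093774 [-1.8  0.6  5.3] [-3.43592129  4.26498921  3.3926502 ]
[1.40363903 1.43127865 0.62829465]
0.05781186343018187 [ 0.00627969  0.37210713 -1.85043329] 19.9833
green 91 [[69.3, -14.9, 35.3], [81.9, -7.9, 61.3], [89.7, 4.8, 80.3]]
tab 27 [[86.3, -13.4, 32.2], [93.9, -2.8, 41.9], [102.0, 8.5, 55.1]]
```

View pics/c5.png

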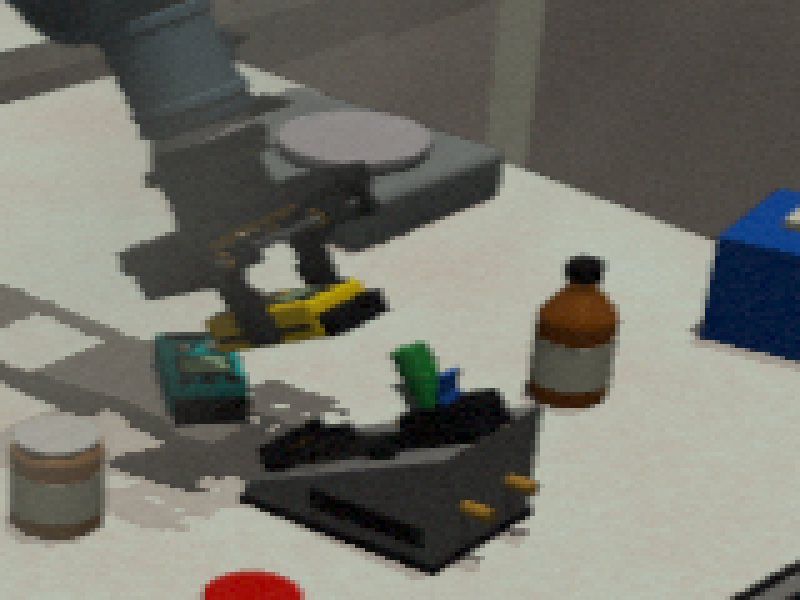

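The detector is out and held, and the catch is still back with the stopper in place (picture: stopper at (415,372), tab at (447,385)). Now placing it in the bay.

Run:
```python
from chk import *
p=arm.sense()["position"]; arm.move_linear([p[0],p[1],.27],feed=.2)
arm.move_to([*B,.25],down(bx)); arm.move_linear([*B,.05],feed=.15)
s=arm.sense(); print(s["position"],s["ee_rot"],s["grip_width"],s["clock"],s["force"])
r=arm.move_linear([*B,.0045],feed=.025,contact_N=6); s=arm.sense(); print(r,s["position"],s["force"],s["clock"])
p=chk("6"); t,_=optics.capture("top")
o=np.hstack([cv2.resize(x,(400,400),interpolation=3) for x in(p[200:320,170:300],t[140:260,300:400])]); cv2.imwrite("pics/c6.png",np.clip(o*1.5,0,255).astype(np.uint8)[:,:,::-1])
```

```text
[ 0.52329613 -0.23265367  0.05100268] [1.79923913e+02 7.36045001e-02 9.91622146e+01] 0.05769831670514219 23.85 [-0.3992874  -0.53996545 -2.25899563]
True [ 0.5225282  -0.23218763  0.0089108 ] [-0.74356109  0.23522386  4.06201706] 25.3167
green 88 [[69.4, -14.7, 34.6], [81.9, -7.3, 62.0], [90.2, 3.7, 80.4]]
tab 29 [[86.7, -11.7, 31.4], [93.2, -1.4, 42.2], [100.9, 5.8, 55.8]]
```

View pics/c6.png

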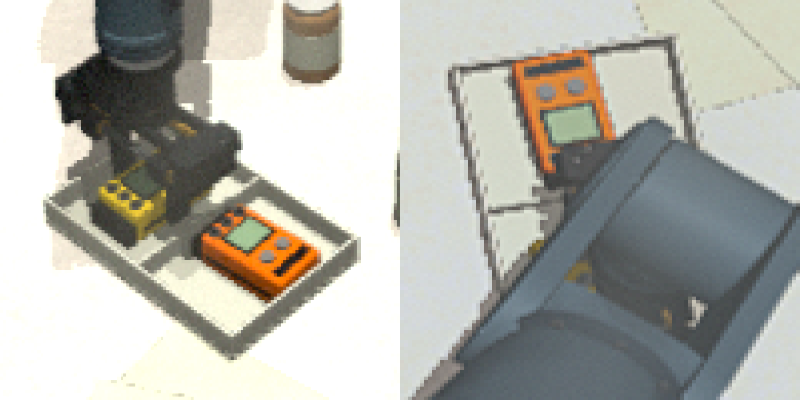

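The detector is in the bay touching the floor (contact at TCP z 8.9 mm, expected about 9). Releasing narrowly and backing off.

Run:
```python
from chk import *
eoat.gripper_to(.07); arm.move_linear([*B,.2],feed=.15)
arm.move_to([.35,-.15,.35],down(bx)); arm.dwell(.3)
p=chk("7"); t,d=optics.capture("top")
m=max(blobs(t,(22,150,60),(34,255,255)),key=lambda b:b[1][4])[0]; Q=pts("top",m,d)
n=np.linalg.svd(Q-Q.mean(0))[2][2]; print("face z",np.median(Q[:,2]),"tilt",np.degrees(np.arccos(abs(n[2]))))
v,u=np.nonzero(m); W=onz("top",u,v,.036)[:,:2]; r=cv2.minAreaRect((W*1000).astype(np.float32)); print(r,"bay offset",(np.array(r[0])-B*1000),arm.sense()["clock"])
o=np.hstack([cv2.resize(x,(400,400),interpolation=3) for x in(p[165:215,315:375],t[140:260,300:400])]); cv2.imwrite("pics/c7.png",np.clip(o*1.5,0,255).astype(np.uint8)[:,:,::-1])
```

```text
green 92 [[67.5, -16.0, 35.3], [81.9, -7.4, 61.3], [90.5, 3.1, 80.6]]
tab 28 [[87.3, -7.9, 32.5], [93.3, -2.8, 42.4], [99.8, 8.3, 56.3]]
face z 0.03543505098283872 tilt 1.6308145894050374
((519.3939819335938, -219.66493225097656), (54.72087097167969, 85.0584716796875), 8.93032455444336) bay offset [-3.20601807 12.53506775] 28.5917
```

View pics/c7.png

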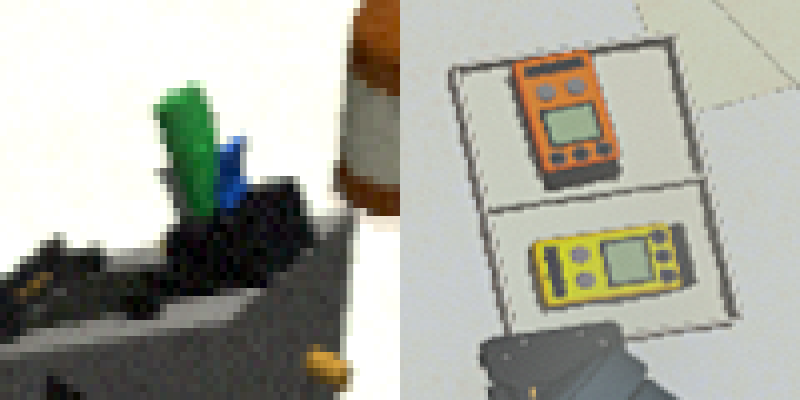

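The detector lies flat, face up and central in the bay. The stopper still holds the catch back, and the arm is clear.

```bash
python3 -c "
from plant import workorder; print(workorder.sign_off())"
```

```text
the job is handed in; nothing more can be done
None
```

The job is handed in, with no verdict returned: the last pictures show the stopper wedged with the catch about 10 mm back and the yellow detector flat, face up in the empty bay, at about 29 s on the clock; I didn't re-measure the bottle, jar, can or orange detector at the end.

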